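Hang the inspection lamp over the sample dish

ROBOT

A 6-joint arm with a two-finger parallel gripper is mounted at the origin on a cart in front of the work surface, level with it; the furniture and walls round the work are solid. World frame = base frame: x ahead of the robot, y to its left, z up, the work surface at z = 0. Lengths are in m, angles in rad, forces in N, time in s.
With the tool pointing down it reaches from about 0.275 to 0.775 m from the base axis. Payload 14.6 kg.
Tool frame: the origin (TCP) lies at the very end of the fingers, on their centre line; the grasp point (between the pads) lies behind it (arm.tcp_to_grasp is the z of the grasp point in the tool frame, in m); z points along the fingers, y is the line along which they close (so a half turn about z gives the same grasp; the last joint's range is limited). The gripper opens to 85 mm and grips with 20 to 120 N. Pads are 22 mm wide; open, the fingers measure 114 mm over their backs; the gripper's body (76 mm by 85 mm) begins 54 mm behind the grasp point. The pads swing forward as they close: fully open they stand 13 mm farther back than shut.
Start: joints at [1.136, 0.263, -0.048, 1.259, 0, 1.415], TCP at [0.145, 0.505, 0.231] pointing down, gripper open.
Joint ranges: [-2.65, 2.65], [-0.89, 1.7], [-1.18, 1.37], [-2.13, 2.11], [-1.35, 1.29], [-3.14, 3.14]. Speed limits (rad/s): [1.89, 1.89, 2.57, 2.79, 3.14, 3.14].

INTERFACE

Orientations are given as a unit quaternion [x, y, z, w].
In Python, from bench import arm, fingers, vision gives the robot as it stands. The module is installed in compiled form; this text tells all that it offers. Calls block until the motion is done:
- arm.move_ptp(position, orientation): joint-space move of the TCP to a pose.
- arm.move_l(position, feed=0.15, orientation=None): straight line of the TCP; orientation=None keeps the orientation; feed is the mean speed in m/s.
- arm.goto_joints(angles): joint-space move.
- fingers.set_gripper(opening, effort=None): finger opening in m; effort is the grip in N (None keeps the last); returns when the fingers have stopped.
- arm.hold(seconds).
- arm.inverse_kinematics(position, orientation): joint angles nearest the present ones, or None.
- vision.camera(name): name is "side" or "top" or "wrist"; returns a dict with "image" (384x512x3 uint8, red, green, blue), "camera_matrix" (3x3 intrinsics, pixels), "rvec" (rotation vector, rad) and "tvec" (3), from world to camera coordinates, as OpenCV has them. Camera axes: x right, y down, z forward; pixel columns grow to the right and rows downward; lengths in m; the calibration is good to about 2 mm. A picture is of the moment at which its call begins. There is no depth.
A pose or a line that the arm cannot do raises arm.MotionError and nothing moves.
- arm.finish_job(): hands the job in; it is judged then, once.
Readings, each from a call of its own:
- arm.read_clock(): time.
- arm.read_qpos(): joint angles.
- arm.read_dq(): joint speeds.
- arm.read_effort(): joint torques, N m.
- arm.read_ee_pos(): TCP position.
- arm.read_orientation(): TCP orientation.
- arm.read_ft_force(): force on the tool from outside, world axes, zero at the start.
- arm.read_torque(): the same for the moment, N m.
- arm.read_opening(): finger opening in m.
- arm.read_gripper_force(): force on a finger pad.
Only numpy, scipy, OpenCV 4.12 (cv2) and the standard library are available. Lean on these libraries where they do the work, as an engineer would, in place of code of your own. Each camera call takes 0.05 s, during which the arm holds its last target. There are 200 camera calls.

TASK

Swivel the hook arm of the inspection stand round until its hook is centred over the sample dish clamped to the stand's foot. Then lift the block lamp out of its charging dock, stand it upright on the bare table clear of the dock and let go of it to change your grip so that the hook can pass through its wire bail, and hang it by the bail in the dip of the hook, leaving it hanging still above the dish. Do not tip the lamp over or disturb the loose things around (edge weight, eye loupe, rubber, thread spool).

Things in the scene. Friction and masses are not known exactly. Their poses are not given: they have to be found in the camera images.
- lamp_mid (a point): middle of the block of the lamp to be hung, a black block 30 (x) x 44 (y) x 46 mm (z) with a pale band low down, about 0.12 kg; this point is 23 mm above its flat underside. Broad faces: x = +-15 mm. Narrow sides: y = +-22 mm. z is up when it stands upright. A steel wire bail stands on its top.
- bail_top (a point): underside of the top of the lamp's bail, 50 mm above lamp_mid (73 mm above the lamp's underside), axes as the lamp's. The bail is a fixed arch of 5 mm wire in the plane x = 0, 78 mm above the underside at most; its opening is 25 mm wide (y) and 27 mm high, down to the block's top. The hook wire must pass through it along the lamp's x axis (either way), between fingers holding the narrow sides.
- dock: grey charging dock fixed to the table, origin on the table under its middle. The lamp stands at first on its base plate 58 (x) x 68 (y) x 8 mm, axes along the dock's, between two upright cheeks 22 mm deep (x), 6 mm thick, 82 mm high above the table, 2.5 mm outside the lamp's narrow sides, which they cover. Broad faces are open; the lamp lifts straight out (80 mm or more).
- post_axis (a point): point on the vertical swivel axis of the inspection stand, 140 mm above the table, at the level of the straight part of the hook arm. The stand is fixed: a round foot 92 mm across, a post 18 mm across, and on top the hub of the hook arm, 26 mm across, reaching 149 mm.
- swivel_arm (a joint): angle of the hook arm about the vertical axis, rad, counter-clockwise positive seen from above; it turns from -6.2 to 6.2 against a light friction of about 0.05 N m and stays where it is left. It can be pushed round from the side.
- hook_seat (a point): centre of the wire in the dip (seat) of the hook, 133 mm above the table, 98 mm from the post axis; its x axis points along the arm, away from the post. Wire 6 mm thick: straight at 140 mm height out to 78 mm from the axis, then down to the flat dip (90 to 106 mm from the axis, wire top 136 mm high), then up to the free tip. The lamp's underside hangs 63 mm above the table.
- hook_tip (a point): free upturned tip of the hook wire, 122 mm from the post axis (125 mm at its outside); the top of the tip is 147 mm above the table. The bail goes over the tip from outside, moving toward the post, then down into the dip.
- dish_center (a point): middle of the rim of the small white sample dish, 68 mm across and 15 mm high, rim 31 mm above the table; it is fixed on a round pad clamped to the foot of the stand, 98 mm from the post axis, so that the hook seat can be turned straight above it.
- edge_weight: bystander: dark block weight with a wooden knob, 30 x 50 x 47 mm, origin at its underside; leave alone
- eye_loupe: bystander: black eye loupe, 36 mm across, 39 mm high, origin at its underside; leave alone
- rubber: bystander: sleeved eraser, 22 x 46 x 12 mm, origin at its underside; leave alone
- spool: bystander: wooden thread spool, 29 mm across, 40 mm high, origin at its underside; leave alone
Not all that is in view belongs to the job. Leave any blue look-alike of the part that bears lamp_mid alone.

How it is judged:
On the way, in this order (a step that is already met when the one before it is completed fails the run):
1. the hook is turned over the dish (seat within 20 mm of the dish's middle, seen from above) with the lamp still in its dock (horizontal distance between hook_seat and dish_center below 0.02 m and distance of lamp_mid from where it was at the start of the episode below 0.015 m), for 0.2 s.
2. the lamp stands upright and released on the bare table, clear of the dock (more than 70 mm between their middles) (height (world z) of lamp_mid below 0.027 m and angle between lamp_mid's own z axis and vertical below 0.12 rad and horizontal distance between lamp_mid and dock above 0.07 m and contact force between the fingers and lamp below 0.05 N), for 0.2 s.
At the end, for the whole second after the job is handed in: The lamp hangs by its bail in the dip of the hook, upright within 0.25 rad and at rest (under 60 mm/s), its middle 78 to 94 mm above the table, within 18 mm of the hook seat and 28 mm of the dish's middle seen from above, with the hook seat within 24 mm of the dish's middle (horizontal distance between lamp_mid and dish_center below 0.028 m and horizontal distance between hook_seat and dish_center below 0.024 m and horizontal distance between lamp_mid and hook_seat below 0.018 m and height (world z) of lamp_mid between 0.078 and 0.094 m and angle between lamp_mid's own z axis and vertical below 0.25 rad and contact force between lamp and swivel_arm above 0.2 N and linear speed of lamp below 0.06 m/s); the robot touches nothing.
It fails at once if the lamp is tipped over (angle between lamp_mid's own z axis and vertical above 0.8 rad).
It fails at once if a bystander is disturbed (moved more than 20 mm) (distance of any of edge_weight, eye_loupe, rubber, spool from where it was at the start of the episode above 0.02 m).
It also fails if it takes over 72 s, if anything falls off the work surface, if the arm or the gripper's body presses on something with over 40 N, if the wrist force passes 120 N, or if a joint passes its speed limit or range.

## Working session

There is one attempt and no reset: what is moved stays moved. The work goes in short steps, each a Python script; the robot and the scene stay as the last script left them, time stands still between calls to the robot, and variables do not carry over. Pictures are saved under pics/ and viewed, at most 10 in all, crops included, and the job is handed in when it is done.

```bash
mkdir -p pics; cat > h.py <<'E'
import numpy as np, cv2
from scipy.spatial.transform import Rotation as R
from bench import arm, fingers, vision
def snap(n,f):
    c=vision.camera(n); cv2.imwrite(f'pics/{f}.png',c['image'][:,:,::-1]); np.savez(f'pics/{f}.npz',**c); return c
def ray(f,u,v,z):
    c=np.load(f'pics/{f}.npz'); K=c['camera_matrix']; Rm=cv2.Rodrigues(c['rvec'])[0]; t=c['tvec'].ravel()
    d=Rm.T@np.linalg.inv(K)@np.array([u,v,1.]); o=-Rm.T@t
    return o+d*(z-o[2])/d[2]
def proj(f,P):
    c=np.load(f'pics/{f}.npz'); return cv2.projectPoints(np.array(P,float).reshape(-1,3),c['rvec'],c['tvec'],c['camera_matrix'],None)[0].reshape(-1,2)
def down(yaw):  # tool z down, tool y (closing) along world angle yaw
    y=np.array([np.cos(yaw),np.sin(yaw),0]); z=np.array([0,0,-1.]); x=np.cross(y,z)
    return R.from_matrix(np.c_[x,y,z]).as_quat()
E
python3 - <<'E'
from h import *
a=snap('top','top0'); b=snap('side','side0')
for n,f in(('top','top0'),('side','side0')):
    cv2.imwrite(f'pics/{f}b.png',cv2.resize(cv2.imread(f'pics/{f}.png'),(800,600),interpolation=cv2.INTER_CUBIC))
    c=np.load(f'pics/{f}.npz'); print(n,-cv2.Rodrigues(c['rvec'])[0].T@c['tvec'].ravel(),c['camera_matrix'][0])
print(arm.tcp_to_grasp, arm.read_orientation(),arm.read_clock())
E
```

```text
top [ 0.4650766  -0.00760933  1.18170217] [380.46592779   0.         259.10861117]
side [ 0.1330072  -0.89243025  0.90191083] [497.05579033   0.         254.96752675]
-0.0187 [ 1.39420589e-01  9.90233134e-01 -4.67456632e-04 -1.46138277e-04] 0.1
```

View pics/top0b.png

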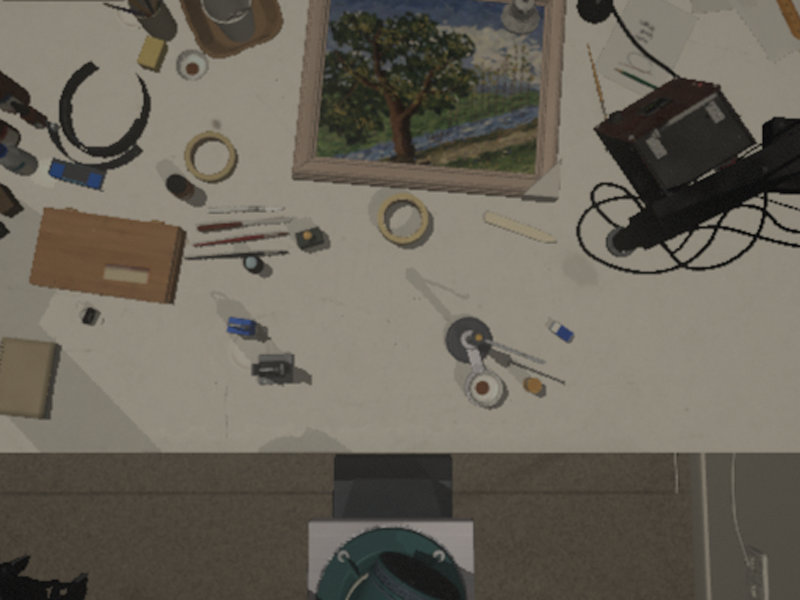

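View pics/side0b.png

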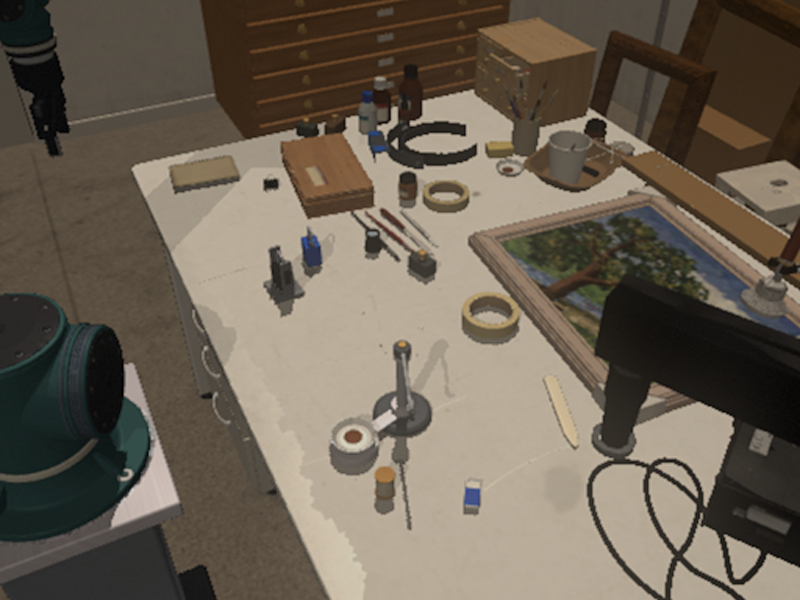

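The top picture (800 px scale) shows these candidates:
- Black block in the grey dock at (273,369). This matches the lamp.
- Blue look-alike at (241,327).
- Edge weight at (311,237).
- Loupe at (253,264).
- Small black thing at (90,315).

The stand's post is at about (470,338), the dish at (485,388) and the spool at (533,385). I choose the black block and check it in a close crop.

```bash
python3 - <<'E'
from h import *
t=cv2.imread('pics/top0.png'); s=cv2.imread('pics/side0.png')
def cr(i,x,y,w,h,k=4): return cv2.resize(i[y:y+h,x:x+w],(400,300),interpolation=cv2.INTER_CUBIC)
# each crop 80x60 or 100x75
o=np.vstack([np.hstack([cr(t,135,190,80,60),cr(t,275,195,100,75)]),np.hstack([cr(s,150,140,80,60),cr(s,205,210,120,90)])])
cv2.imwrite('pics/crop1.png',o)
E
```

```text
(no output)
```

View pics/crop1.png

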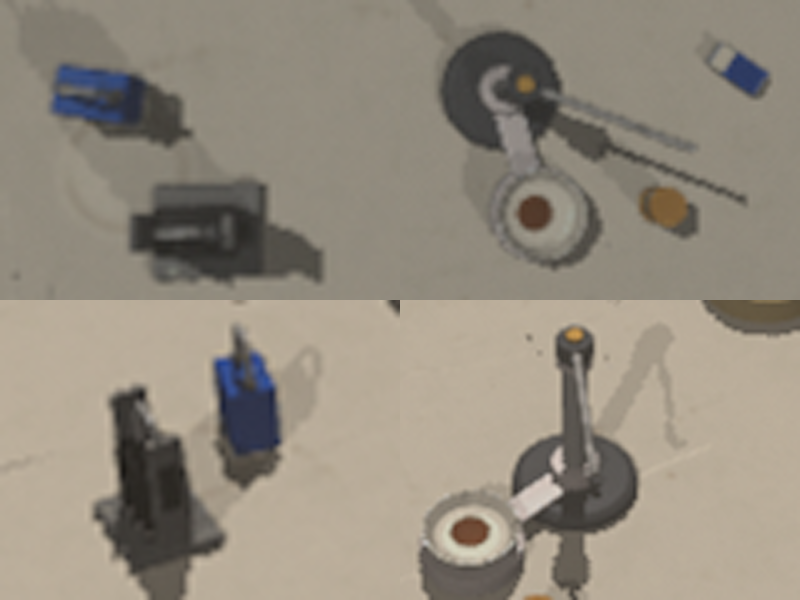

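Top-left crop: the black lamp stands between the cheeks of the grey dock, with its bail running left to right, so it is the right part. The blue one is the decoy. Top-right crop: hub at (525,85), hook tip at (693,148), dish centre at (540,215).

```bash
python3 - <<'E'
from h import *
T=lambda u,v,z:ray('top0',275+(u-400)/4,195+v/4,z).round(4)
L=lambda u,v,z:ray('top0',135+u/5,190+v/5,z).round(4)
S=lambda u,v,z:ray('side0',205+(u-400)*.3,210+(v-300)*.3,z).round(4)
print('hub top',T(525,85,.149),'side',S(575,337,.149)); print('foot',T(500,91,.01),S(575,480,.01))
d=T(540,215,.031);print('dish',d,S(471,530,.031))
print('tip',T(693,148,.147),'side tip',S(593,465,.14))
print('dock plate',[L(*p,.008) for p in((152,183),(265,182),(265,275),(152,280))])
print('cheeks/bail',L(133,232,.082),L(235,232,.082),'bail',L(165,232,.085),L(235,228,.085))
print('blue',L(98,95,.05)); print('spool',T(663,206,.04))
E
```

```text
hub top [ 0.4985 -0.152   0.149 ] side [ 0.5013 -0.1558  0.149 ]
foot [ 0.4983 -0.1521  0.01  ] [ 0.5004 -0.1569  0.01  ]
dish [ 0.4048 -0.1789  0.031 ] [ 0.4073 -0.1834  0.031 ]
tip [ 0.4561 -0.2662  0.147 ] side tip [ 0.4626 -0.2579  0.14  ]
dock plate [array([0.4703, 0.2607, 0.008 ]), array([0.471 , 0.1917, 0.008 ]), array([0.4145, 0.1906, 0.008 ]), array([0.4114, 0.2592, 0.008 ])]
cheeks/bail [0.442  0.2539 0.082 ] [0.4421 0.1957 0.082 ] bail [0.4421 0.235  0.085 ] [0.4444 0.1952 0.085 ]
blue [0.522  0.2842 0.05  ]
spool [ 0.412  -0.2696  0.04  ]
```

```bash
cat >> h.py <<'E'
P=np.array([.4995,-.154]); D=np.array([.4055,-.181])
def best(p,yaw):
    o=[]
    for k in(0,np.pi):
        q=arm.inverse_kinematics(p,down(yaw+k))
        if q is not None:o.append((abs(q[5]),yaw+k))
    return min(o)[1]
E
python3 - <<'E'
from h import *
a0=-1.935; a1=np.arctan2(*(D-P)[::-1]); r=.06
pt=lambda a,z:[P[0]+r*np.cos(a),P[1]+r*np.sin(a),z]
Y=best(pt(a1,.2),a1+np.pi/2)-a1
print(a1, arm.inverse_kinematics(pt(a0,.25),down(a0+Y)), arm.inverse_kinematics(pt(a1,.122),down(a1+Y)))
arm.move_ptp([.3,.3,.28],down(a0+Y))
arm.move_ptp(pt(a0,.25),down(a0+Y))
fingers.set_gripper(.045,20)
arm.move_l(pt(a0,.17),.2)
snap('wrist','w1'); snap('side','s1')
cv2.imwrite('pics/w1s1.png',np.hstack([cv2.resize(cv2.imread(f'pics/{f}.png'),(400,300)) for f in('w1','s1')]))
print(arm.read_clock(),arm.read_qpos(),arm.read_opening())
E
```

```text
-2.8618885011261623 [-0.57007842  0.25342058 -0.01111874  1.30625701  0.         -1.77667107] [-0.5407133   0.24032049 -0.39195994  0.9385159   0.         -0.82041746]
4.9417 [-5.70081767e-01  2.84086556e-01 -1.84051639e-01  1.10051197e+00
  7.26551325e-06 -1.77666940e+00] 0.04503832736972312
```

View pics/w1s1.png

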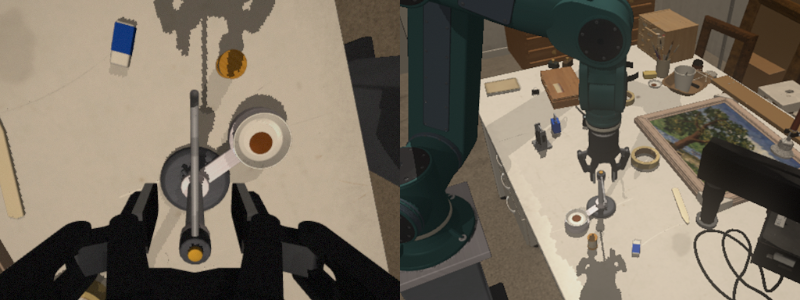

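The wrist view (left) shows the hook arm running from the hub at (195,255) to the tip at (194,95), centred between the fingers. I go down and swing it.

```bash
python3 - <<'E'
from h import *
W=lambda u,v,z:ray('w1',u*1.28,v*1.28,z).round(4)
print('hub',W(195,254,.149),'tip',W(194,94,.147),'dish',W(261,142,.031),'spool',W(232,64,.04))
a0=-1.935; a1=np.arctan2(*(D-P)[::-1]); r=.06
pt=lambda a,z:[P[0]+r*np.cos(a),P[1]+r*np.sin(a),z]
Y=best(pt(a1,.2),a1+np.pi/2)-a1
arm.move_l(pt(a0,.122),.1)
fingers.set_gripper(.016,20); 
for a in np.linspace(a0,a1,6)[1:]:
    arm.move_l(pt(a,.122),.1,down(a+Y))
fingers.set_gripper(0.0,20); print('closed on',arm.read_opening(),arm.read_gripper_force())
fingers.set_gripper(.04,20)
arm.move_l(pt(a1,.2),.2)
snap('wrist','w2'); c=snap('top','t2')
print(arm.read_clock(),arm.read_ft_force())
cv2.imwrite('pics/w2b.png',np.hstack([cv2.resize(cv2.imread('pics/w2.png'),(400,300)),cv2.resize(cv2.imread('pics/t2.png')[195:270,275:375],(400,300))]))
E
```

```text
hub [ 0.499  -0.1526  0.149 ] tip [ 0.4568 -0.2657  0.147 ] dish [ 0.4073 -0.1795  0.031 ] spool [ 0.4129 -0.2725  0.04  ]
closed on 0.005193937609650534 19.40863609313965
8.9417 [ 0.20741496 -0.44156126 -0.82366293]
```

View pics/w2b.png

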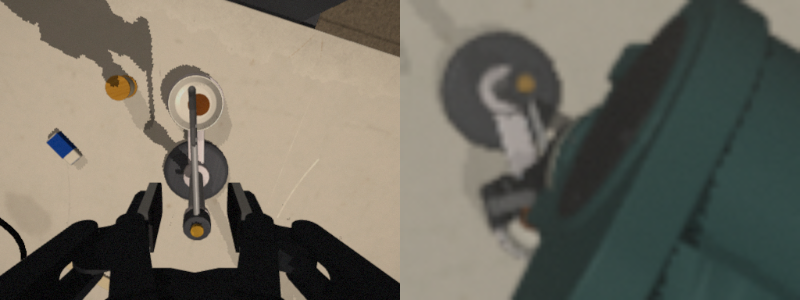

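```bash
python3 - <<'E'
from h import *
W=lambda u,v,z:ray('w2',u*1.28,v*1.28,z).round(4)
h,t,d=W(197,230,.149),W(192,89,.147),W(195,103,.031)
e=(t-h)[:2]; print('hub',h,'tip',t,'dish',d,np.linalg.norm(e),'seat',h[:2]+e/np.linalg.norm(e)*.098)
c=[.4418,.2255]
y=best([*c,.1],0.); print(y)
arm.move_ptp([.40,.02,.25],down(y))
arm.move_ptp([*c,.17],down(y)); fingers.set_gripper(.06,25)
snap('wrist','w3'); snap('side','s3')
cv2.imwrite('pics/w3b.png',np.hstack([cv2.resize(cv2.imread('pics/w3.png'),(500,375)),cv2.resize(cv2.imread('pics/s3.png')[100:220,110:270],(300,225)).repeat(1,0) if 0 else cv2.copyMakeBorder(cv2.resize(cv2.imread('pics/s3.png')[100:220,110:270],(300,225)),0,150,0,0,0)]))
print(arm.read_clock(),arm.read_qpos())
E
```

```text
hub [ 0.4983 -0.1515  0.149 ] tip [ 0.3832 -0.1889  0.147 ] dish [ 0.405  -0.1801  0.031 ] 0.12102384062654767 seat [ 0.40509688 -0.18178494]
3.141592653589793
11.1417 [ 3.06775822e-01  2.41487981e-01 -2.48373798e-01  1.08054368e+00
 -2.65413899e-05 -1.26339735e+00]
```

View pics/w3b.png

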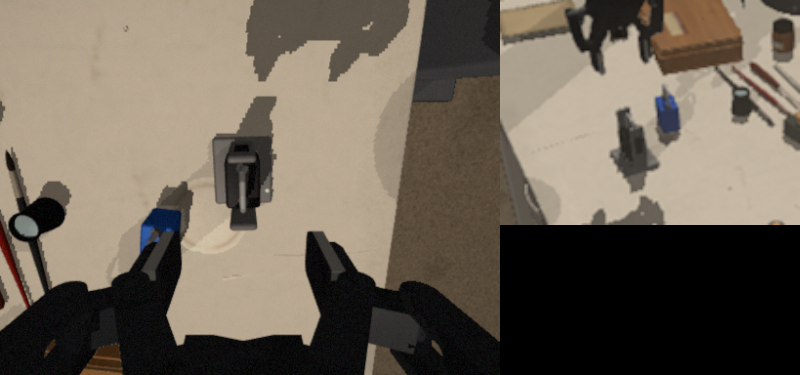

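The seat is within 2 mm of the dish centre. The wrist picture shows the dock plate corners at about (214,136), (271,134) and (272,203), the bail near x = 243, and the fingers centred on it.

```bash
python3 - <<'E'
from h import *
W=lambda u,v,z:ray('w3',u*1.024,v*1.024,z).round(4)
print('plate',W(214,136,.008),W(271,134,.008),W(272,203,.008),'cheeks outer',W(243,221,.082),W(242,152,.082),'bail',W(242,170,.08),W(244,207,.08))
print('light/dark bail mid', W(243,188,.084), 'cheek near width',W(230,225,.082),W(256,225,.082))
E
```

```text
plate [0.4694 0.1935 0.008 ] [0.4148 0.1916 0.008 ] [0.4121 0.2616 0.008 ] cheeks outer [0.4416 0.2502 0.082 ] [0.4423 0.1954 0.082 ] bail [0.4423 0.2095 0.08  ] [0.4408 0.2392 0.08  ]
light/dark bail mid [0.4415 0.2225 0.084 ] cheek near width [0.4518 0.2536 0.082 ] [0.4313 0.2536 0.082 ]
```

```bash
python3 - <<'E'
from h import *
c=[.4415,.2255]; q=down(np.pi+.02)
arm.move_l([*c,.12],.2,q); arm.move_l([*c,.021],.1)
print('ft',arm.read_ft_force()); fingers.set_gripper(.0,40); print('grip',arm.read_opening(),arm.read_gripper_force())
arm.move_l([*c,.13],.12); print('ft',arm.read_ft_force(),arm.read_opening())
arm.move_l([.43,.05,.13],.2); arm.move_l([.43,.05,.025],.12); arm.move_l([.43,.05,.0135],.03)
print('ft',arm.read_ft_force())
arm.hold(.2); fingers.set_gripper(.06); arm.hold(.3); print('ft',arm.read_ft_force())
arm.move_l([.43,.05,.15],.2); arm.move_l([.43,-.03,.2],.2,down(np.pi-.0))
snap('wrist','w4');snap('top','t4');snap('side','s4')
t=cv2.imread('pics/t4.png'); s=cv2.imread('pics/s4.png'); p=proj('t4',[.43,.05,.04])[0].astype(int); p2=proj('s4',[.43,.05,.04])[0].astype(int)
cr=lambda i,p:cv2.resize(i[p[1]-30:p[1]+30,p[0]-40:p[0]+40],(320,240),interpolation=cv2.INTER_CUBIC)
cv2.imwrite('pics/w4b.png',np.hstack([cv2.resize(cv2.imread('pics/w4.png'),(480,360)),cv2.copyMakeBorder(np.vstack([cr(t,p)[30:210],cr(s,p2)[30:210]]),0,0,0,0,0)]))
print(p,p2,arm.read_clock())
E
```

```text
ft [-0.44090783 -0.46697898  0.14695989]
grip 0.029544845337793623 39.88548517227173
ft [-0.92725633  0.12143292 -1.69699682] 0.029485130972439863
ft [-0.38488092 -0.34490701  4.93295664]
ft [-0.1354343  -0.61673433 -0.25105273]
[233 240] [197 212] 19.2167
```

View pics/w4b.png

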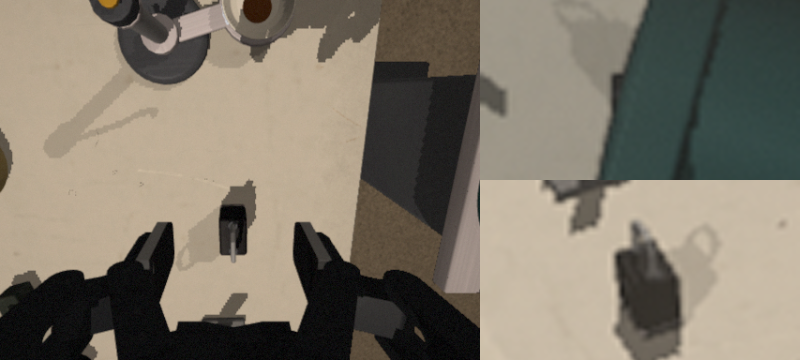

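The lamp stands upright and free at wrist (233,228). Next I regrip it by the narrow sides and carry it to the entry point outside the hook tip.

```bash
cat >> h.py <<'E'
H=np.array([.499,-.1525]); A=-2.837; U=np.array([np.cos(A),np.sin(A)])
at=lambda r,z:[*(H+r*U),z]
E
python3 - <<'E'
from h import *
w=lambda u,v,z:ray('w4',u*512/480,v*512/480,z).round(4)
print('bail',w(234,224,.078),w(234,258,.078),'block',w(220,254,.0),w(246,254,0.))
Yh=best(at(.17,.1),A+np.pi/2)
k=Yh-(A+np.pi/2); 
c=[.43,.05]; Yg=min([np.pi/2+.02+n*np.pi for n in(-2,-1,0,1)],key=lambda y:abs(y-Yh))
print('yaw',Yg,Yh,arm.inverse_kinematics([*c,.02],down(Yg)),arm.inverse_kinematics(at(.17,.1),down(Yh)))
arm.move_ptp([*c,.17],down(Yg)); fingers.set_gripper(.07,40)
arm.move_l([*c,.10],.2); arm.move_l([*c,.018],.1); print('ft',arm.read_ft_force())
fingers.set_gripper(0,40); print('grip',arm.read_opening(),arm.read_gripper_force())
arm.move_l([*c,.18],.12); print('ft',arm.read_ft_force(),arm.read_opening())
arm.move_ptp(at(.172,.18),down(Yh)); arm.move_l(at(.172,.098),.12); arm.hold(.3)
for f in('wrist','top','side'): snap(f,f+'5')
p=proj('side5',at(.13,.13))[0].astype(int); print(p)
s=cv2.imread('pics/side5.png')[p[1]-60:p[1]+60,p[0]-80:p[0]+80]
t=cv2.imread('pics/wrist5.png')
cv2.imwrite('pics/c5.png',np.hstack([cv2.resize(i,(400,300),interpolation=cv2.INTER_CUBIC) for i in(t,s)]))
print(arm.read_clock(),arm.read_qpos(),arm.read_ee_pos())
E
```

```text
bail [0.4281 0.0216 0.078 ] [0.4281 0.058  0.078 ] block [0.4455 0.0996 0.    ] [0.4126 0.0996 0.    ]
yaw 1.5907963267948966 1.8753889803846895 [-0.07293189  0.29474048 -0.65524361  0.62081224  0.         -0.09293189] [-0.75128195  0.13343317 -0.60424822  0.83311494  0.         -1.05587461]
ft [ 0.15914868  0.49922558 -0.58699885]
grip 0.04315625487644522 40.307108759880066
ft [-0.64312004  0.26123679 -1.01781691] 0.04336699227393204
[212 255]
26.675 [-7.55898366e-01  1.33281975e-01 -6.10530127e-01  8.26733204e-01
 -2.94291007e-05 -1.06038515e+00] [ 0.33494458 -0.20416413  0.09812933]
```

View pics/c5.png

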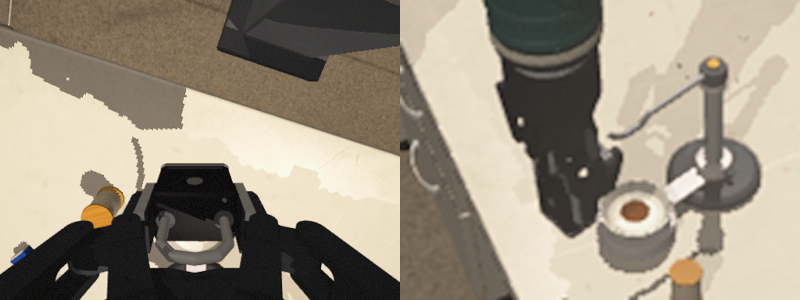

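The lamp is gripped square by its narrow sides, with the bail centred at about (197,250) and the hook tip just inward of it (side crop, (612,135)). I thread it in now, checking force as I go.

```bash
python3 - <<'E'
from h import *
f0=arm.read_ft_force(); print(f0)
ok=True
for r in np.arange(.164,.0975,-.0066):
    arm.move_l(at(r,.098),.06); f=arm.read_ft_force()-f0
    if np.linalg.norm(f[:2])>3: print('contact',r,f); ok=False; break
print(ok,arm.read_ee_pos(),arm.read_ft_force()-f0)
if ok:
    for z in np.arange(.094,.0785,-.002):
        arm.move_l(at(.098,z),.03); f=arm.read_ft_force()-f0; print(round(z,4),f.round(2))
        if f[2]>1.5: break
for f in('wrist','side'): snap(f,f+'6')
p=proj('side6',at(.1,.12))[0].astype(int)
s=cv2.imread('pics/side6.png')[p[1]-45:p[1]+45,p[0]-60:p[0]+60]
cv2.imwrite('pics/c6.png',np.hstack([cv2.resize(i,(400,300),interpolation=cv2.INTER_CUBIC) for i in(cv2.imread('pics/wrist6.png'),s)]))
print(arm.read_clock())
E
```

```text
[-0.22021484  0.28677401 -0.21526343]
True [ 0.40579295 -0.18180973  0.09797786] [-0.08078309 -0.99988274 -0.72739646]
0.094 [-0.13  0.08 -0.73]
0.092 [-0.12 -1.07 -0.87]
0.09 [-0.06 -1.19 -0.86]
0.088 [ 0.25 -0.36 -0.32]
0.086 [ 0.23 -0.21 -0.73]
0.084 [ 0.76 -0.39 -1.12]
0.082 [ 0.36 -0.54 -1.13]
0.08 [-3.17 -0.41 12.42]
31.675
```

View pics/c6.png

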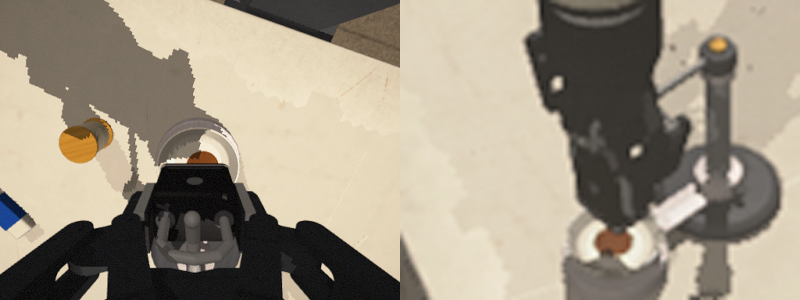

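The wrist view shows the hook tip at (195,235) standing through the bail. The seating contact came at the expected height, so I release gently and retreat upward.

```bash
python3 - <<'E'
from h import *
arm.move_l(at(.098,.0811),.02); print(arm.read_ft_force())
for o in(.046,.050,.056,.07): fingers.set_gripper(o,20); arm.hold(.15)
print(arm.read_ft_force(),arm.read_gripper_force())
arm.move_l(at(.098,.2),.08); print(arm.read_ft_force())
arm.move_l(at(.098,.28),.2); arm.hold(1.)
arm.move_ptp([.40,.12,.30],arm.read_orientation()); arm.hold(1.)
for f in('top','side'): snap(f,f+'7')
p=proj('side7',at(.08,.1))[0].astype(int); q=proj('top7',at(.08,.1))[0].astype(int)
cr=lambda f,p:cv2.resize(cv2.imread(f'pics/{f}.png')[p[1]-38:p[1]+37,p[0]-50:p[0]+50],(400,300),interpolation=cv2.INTER_CUBIC)
cv2.imwrite('pics/c7.png',np.hstack([cr('top7',q),cr('side7',p)])); print(p,q,arm.read_clock())
E
```

```text
[-0.74344527  0.81126578  3.20327961]
[0.86918276 0.14267403 0.19262325] 0.0
[-1.4250123  0.9084953  0.8360456]
[230 253] [312 243] 38.925
```

View pics/c7.png

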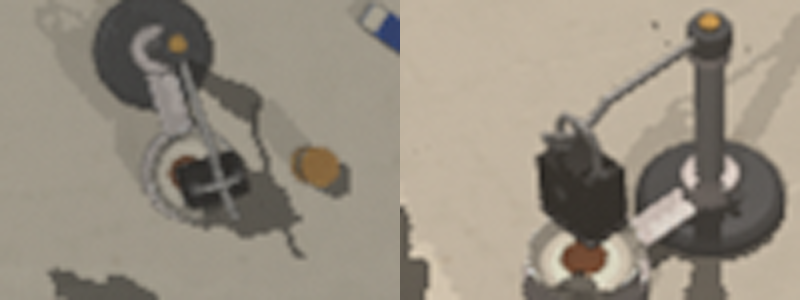

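The lamp hangs level by its bail in the hook: hub at (178,44), tip at (237,217) and bail at about (215,183) in the top crop. I check the offsets before handing in.

```bash
python3 - <<'E'
from h import *
T=lambda u,v,z:ray('top7',312-50+u/4,243-38+v/4,z).round(4)
h,t=T(178,44,.149),T(237,217,.147); e=(t-h)[:2]; s=h[:2]+e/np.linalg.norm(e)*.098
d=np.array([.4053,-.1802]); print(h,t,np.linalg.norm(e),'seat',s,'off dish',np.linalg.norm(s-d),'bail',T(215,183,.138))
E
```

```text
[ 0.4991 -0.1527  0.149 ] [ 0.3829 -0.1917  0.147 ] 0.12257014318340333 seat [ 0.4061932  -0.18388215] off dish 0.0037889307426740076 bail [ 0.405  -0.1786  0.138 ]
```

```bash
python3 -c "
from h import *
print(arm.finish_job(),arm.read_clock())"
```

```text
the job is handed in; nothing more can be done
the job is handed in; nothing more can be done
```

The job is handed in, with no verdict shown: in the last pictures, at about 39 s, the lamp hung level by its bail in the dip of the hook, with the hook seat about 4 mm from the dish's middle.

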